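Pin the stop and press a bracket into the welding jig

ROBOT

A 6-joint arm with a two-finger parallel gripper is mounted at the origin on the work surface. World frame = base frame: x ahead of the robot, y to its left, z up, the work surface at z = 0. Lengths are in m, angles in degrees, forces in N, time in s.
With the tool pointing down it reaches from about 0.25 to 0.725 m from the base axis. Payload 9.7 kg.
Tool frame: the origin (TCP) lies at the very end of the fingers, on their centre line; the grasp point (between the pads) lies 19 mm behind it; z points along the fingers, y is the direction in which the jaws open and shut (so a half turn about z gives the same grasp; the last joint's range is limited). The gripper opens to 85 mm and grips with 20 to 120 N. Pads are 22 mm wide; open, the fingers measure 114 mm over their backs; the gripper's body (76 mm by 85 mm) begins 54 mm behind the grasp point. The pads swing forward as they close: fully open they stand 13 mm farther back than shut.
Start: joints at [69.672, 4.979, 10.078, 95.1, 0, 90], TCP at [0.191, 0.516, 0.231] pointing down, gripper open.
Joint ranges: [-179.16, 179.16], [-48.56, 103.87], [-65.8, 70.77], [-126.05, 130.52], [-82.76, 87.17], [-180, 180]. Speed limits (degrees/s): [127.2, 127.2, 147.25, 180, 180, 180].

INTERFACE

Orientations are given as [roll, pitch, yaw] about the fixed x, y, z axes, in that order (R = Rz(yaw) Ry(pitch) Rx(roll)).
In Python, from workcell import bot gives the robot as it stands.
- The arm moves only by the shell command python3 -m pendant 'ROWS' [FORCE]. ROWS is JSON, a list that holds one entry, the list of rows, each a list of 7 numbers: the shift along the tool's x, y, z in cm, then the turn, a rotation vector about the tool's x, y, z in rad, then the opening in per cent of the stroke, from 0 (shut) to 100 (fully open). In form: [[[dx, dy, dz, ax, ay, az, gripper], ...]]. A call has 1 to 5 rows; each row shifts and turns the pose as measured when the row begins, along the tool's axes as they then stand; what a row does not reach is not made up. A row lasts 1/12 s, in which the tool goes at most 41.7 mm and 7.16 degrees, less where a joint would pass 70% of its speed; a pose out of reach is approached as far as the arm can. A call with a gripper value outside its range is refused whole. The fingers move at their own pace and stop on an object; FORCE is the grip in N (left out, the last holds). Time passes only in rows, so rows that do not move let the fingers close. It gives the time, the measured TCP pose, the force and the opening at its end, in the units of the state.
- bot.get_obs(): the state, without advancing time (a new reading comes with each control period).
- bot.camera(name): name is "side" or "top" or "wrist"; returns the picture (480x640x3 uint8, red, green, blue); there is no depth.
- bot.get_calibration(name): a dict with "intrinsics" (3x3 intrinsics, pixels), "pose" (4x4, takes a point from camera to world coordinates); the wrist camera has in their place "T_tool_cam" (4x4, takes a point from camera to tool coordinates, whose origin is the TCP and whose axes are the flange's). Camera axes: x right, y down, z forward; pixel columns grow to the right and rows downward; lengths in m; the calibration is good to about 2 mm. A picture is of the moment at which its call begins: read the wrist's pose just before it. get_calibration takes no time and is no camera call.
- bot.job_done(): hands the job in, once; it reports no verdict.
Trained networks look in the newest picture that a camera, given by its name, has taken for a name from the list of things; names that differ only in an ending like _2 or _b are one class to them, and where a whole thing is asked for, a point or a joint stands for the part that bears it (a point fixed in the world has none). Each returns a list of dicts, best first, with "confidence" (0 to 1); they miss things now and then, are a little off and sometimes report something else, mostly with a low value. They report only what shows in the picture. A call takes as long as a camera call. They do not tell look-alikes from the thing itself.
- bot.masks_of(camera, thing): "pixels" (480x640 bool, what is visible of it) and "extent" ([left, top, right, bottom] in pixels, round what is visible of it).
- bot.mark_of(camera, thing): "uv" ([column, row] in pixels: a listed point, or the origin of a listed thing).
The state is a dict: "time": time; "q": joint angles; "qd": joint speeds; "joint_efforts": joint torques, N m; "ee_pos": TCP position; "tcp_rot": TCP orientation; "wrist_force": force on the tool from outside, world axes, zero at the start; "torque": the same for the moment, N m; "opening": finger opening in m.
Only numpy, scipy, OpenCV 4.12 (cv2) and the standard library are available. Lean on these libraries where they do the work, as an engineer would, in place of code of your own. Each camera call takes 0.05 s, during which the arm holds its last target. There are 200 camera calls.

TASK

First take the stop pin with the tall thick head out of the wooden rack and put it through the hole beside the fence of the steel jig, down until its head sits on the plate, and let go of it; leave the other two pins where they are. Then take the angle bracket and bring it on to the plate with its back flat against the fence and its end touching the pin's head. Finish while still holding it there with one firm diagonal push (about 15 N into the fence and 10 N down on the plate), as if for a colleague to tack-weld it: do not let go at the end.

Things in the scene. Friction and masses are not known exactly. Their poses are not given: they have to be found in the camera images.
- jig: Rigid welding jig fixed to the bench: dark steel plate 200 (x) x 260 (y) x 20 mm on 20 mm feet, top 40 mm above the bench. Origin on the bench under the plate's centre, z up. The fence stands along the plate's +x side: steel bar 240 mm long (along y, centred), 15 thick, 50 high above the plate; its front face looks to the jig's -x and lies at jig x = 70 mm.
- hole (a point): Mouth (centre, level with the plate's top) of the through hole for the stop pin, 16.5 mm wide with a 2 mm chamfer, at jig x = 30, y = 85 mm: 40 mm in front of the fence, near its +y end. Two more such holes, at the plate's -x corners away from the fence, are not used.
- corner (a point): Point on the plate's top at the foot of the fence's front face (jig x = 70, y = 71 mm, z = 40), where the bracket's back lower corner (point end) belongs once the pin stands in the hole. Axes as the jig's.
- rack: Wooden block 190 (x) x 60 (y) x 40 mm high on the bench, origin at the centre of its underside, with three holes 60 mm apart in a row along its x axis, a steel pin standing in each. Fixed.
- pin_head (a point): Centre of the head of the stop pin to use: steel, head 28 mm in diameter and 45 mm tall (tallest of the three), shank 14 mm in diameter and 35 mm long with a 3 mm chamfered end. Head's underside 22.5 mm, shank's end 57.5 mm below this point; z is its axis, up. 0.26 kg. Stands in any of the three rack holes, head resting on the rack.
- pin_tip (a point): Lower end of that pin's shank, on its axis. When fully home in the plate it is 5 mm above the bench.
- pin_low_head (a point): Centre of the head of another pin in the rack: same shank, head 28 mm in diameter but only 16 mm tall. To be left.
- pin_thin_head (a point): Centre of the head of another pin in the rack: same shank, head 18 mm in diameter and 28 mm tall. To be left.
- web (a point): Grip point of the loose aluminium angle bracket (0.32-0.48 kg): mid-web, 27 mm above its underside. Base 80 (x) x 90 (y) x 6 mm; upright back 6 thick, 90 wide, 55 high on its +x edge; web = rib 10 mm thick (along y, in the middle), 72 long, top 44 above the underside. From here the back's outer face is 44 mm to +x, the ends 45 to +y and -y. x points out through the back, z up.
- back (a point): Middle of the outer face of the bracket's back plate, 3 mm above its underside. Axes as point web. Bracket, plate and fence are smooth (friction about 0.3), so part of a sideways push is lost to the plate once the bracket is pressed down.
- end (a point): Bracket's back corner at its +y end (the end that goes against the pin), 3 mm above its underside. Axes as point web.
There are look-alikes about, which are no part of the job. Leave any blue or yellow look-alike of the part that bears web alone.

How it is judged (in metres and radians):
On the way:
1. the stop pin is fully home in the hole beside the fence and let go, the bracket not yet in the corner (z of pin_tip in the frame of jig below 0.009 m and horizontal distance between pin_tip and hole below 0.006 m and angle between pin_tip's own z axis and vertical below 0.1 rad and contact force between pin and the fingers below 0.3 N and distance between end and corner above 0.04 m), for 0.2 s.
At the end, for the whole second after the job is handed in: Pin home in the hole (4 mm in depth, 6 mm off axis, 0.1 rad) and free; bracket at rest, flat and square within 0.035 rad, back within 3 mm of the fence, end within 4 mm of its place at the pin; fingers press it: over 4 N on the fence, over 9 N (weight included) on the plate; other pins within 20 mm (z of pin_tip in the frame of jig below 0.009 m and horizontal distance between pin_tip and hole below 0.006 m and angle between pin_tip's own z axis and vertical below 0.1 rad and angle between the x axis of web and the x axis of jig, either way round below 0.035 rad and angle between web's own z axis and vertical below 0.035 rad and x of back in the frame of jig above 0.067 m and z of back in the frame of jig between 0.0405 and 0.0455 m and y of end in the frame of corner between -0.004 and 0.004 m and contact force between bracket and fence above 4 N and contact force between bracket and plate above 9 N and contact force between bracket and the fingers above 4 N and linear speed of bracket below 0.01 m/s and contact force between pin and the fingers below 0.3 N and distance of each of pin_low_head, pin_thin_head from where it was at the start of the episode below 0.02 m); the arm keeps its last pose, push and grip.
It fails at once if one of the other two pins is pulled out or knocked over (distance of any of pin_low_head, pin_thin_head from where it was at the start of the episode above 0.025 m).
It also fails if it takes over 72 s, if anything falls off the work surface, if the arm or the gripper's body presses on something with over 40 N, if the wrist force passes 120 N, or if a joint passes its speed limit or range.

## Working session

There is one attempt and no reset: what is moved stays moved. The work goes in short steps, Python scripts to look and compute and a shell command to move; the robot and the scene stay as the last step left them, time stands still between calls to the robot, and variables do not carry over. Pictures are saved under pics/ and viewed, about 8 in all and at most 12, crops included, and the job is handed in when it is done.

```bash
mkdir -p pics; python3 - <<'E'
from workcell import bot
import cv2,numpy as np
o=bot.get_obs();print({k:np.round(v,3).tolist() for k,v in o.items()})
T=['jig','hole','corner','rack','pin_head','pin_tip','pin_low_head','pin_thin_head','web','back','end']
ims={}
for c in ['top','side']:
    im=bot.camera(c); cv2.imwrite(f'pics/{c}0.png',im[:,:,::-1])
    K=bot.get_calibration(c); print(c,np.round(K['intrinsics'],1).tolist(),np.round(K['pose'],3).tolist())
    for t in T:
        print(c,t,[(np.round(m['uv'],1).tolist(),round(m['confidence'],2)) for m in bot.mark_of(c,t)[:4]])
print(np.round(bot.get_calibration('wrist')['T_tool_cam'],3).tolist(),bot.get_calibration('wrist')['intrinsics'])
E
```

```text
{'time': 0.0, 'q': [69.671, 5.011, 10.035, 95.099, 0.0, 89.998], 'qd': [-0.04, 0.047, 0.027, -0.034, 0.016, -0.05], 'joint_efforts': [-0.002, -52.04, 46.48, 0.017, -0.0, 0.0], 'ee_pos': [0.191, 0.516, 0.231], 'tcp_rot': [-179.925, -0.0, 159.672], 'wrist_force': [0.072, -0.042, 0.019], 'torque': [-0.023, 0.029, -0.024], 'opening': 0.085}
top [[534.3, 0.0, 319.0], [0.0, 534.3, 225.9], [0.0, 0.0, 1.0]] [[-0.012, -0.997, 0.072, 0.348], [-1.0, 0.011, -0.016, 0.014], [0.015, -0.072, -0.997, 1.121], [0.0, 0.0, 0.0, 1.0]]
top jig [([316.6, 152.6], 0.57), ([160.2, 230.6], 0.55), ([464.1, 163.6], 0.23)]
top hole [([277.2, 125.8], 0.93)]
top corner [([289.8, 111.5], 0.97)]
top rack [([167.9, 202.1], 0.71)]
top pin_head [([157.5, 194.6], 0.73)]
top pin_tip []
top pin_low_head [([162.4, 169.7], 0.56)]
top pin_thin_head [([162.1, 233.5], 0.41)]
top web [([478.5, 330.4], 0.91), ([444.3, 252.0], 0.8), ([474.7, 177.2], 0.65)]
top back [([451.5, 271.8], 0.9), ([457.2, 314.4], 0.68), ([464.6, 163.0], 0.65)]
top end [([446.2, 175.7], 0.78), ([470.8, 264.0], 0.78), ([442.4, 330.7], 0.71)]
side [[541.0, 0
[... 408 characters left out ...]
67.7], 0.36)]
side pin_tip [([272.8, 386.8], 0.71), ([293.0, 192.3], 0.48)]
side pin_low_head [([230.1, 363.3], 0.84)]
side pin_thin_head [([309.3, 368.8], 0.53)]
side web [([300.8, 179.6], 0.73), ([366.4, 195.3], 0.73), ([271.7, 386.4], 0.39)]
side back [([415.5, 201.5], 0.78), ([229.7, 360.9], 0.72), ([381.1, 196.4], 0.63), ([288.4, 189.4], 0.59)]
side end [([290.4, 193.4], 0.91), ([432.0, 205.2], 0.87), ([371.3, 193.6], 0.76), ([250.5, 264.0], 0.52)]
[[-0.001, -0.949, -0.314, 0.082], [1.0, -0.0, -0.001, 0.001], [0.001, -0.314, 0.949, -0.142], [0.0, 0.0, 0.0, 1.0]] [[430.02028072   0.         315.69957524]
 [  0.         430.02028072 243.92510139]
 [  0.           0.           1.        ]]
```

View pics/top0.png

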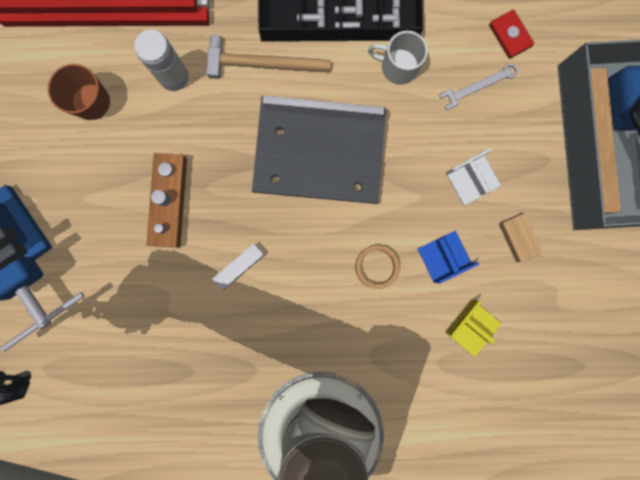

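View pics/side0.png

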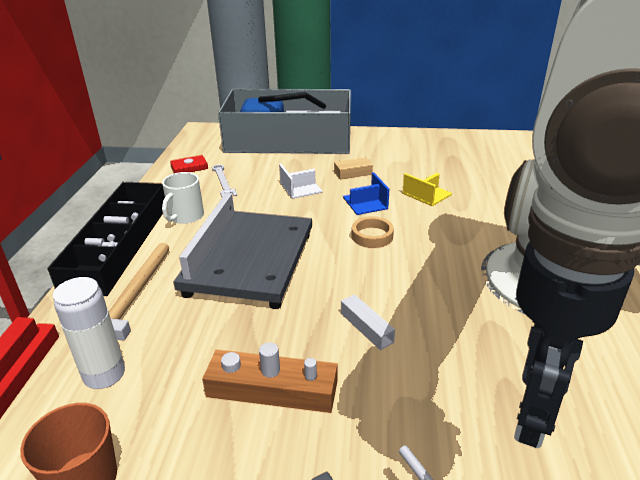

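```bash
cat >h.py <<'E'
from workcell import bot
import cv2,numpy as np,sys
from scipy.spatial.transform import Rotation as R
def cam(c):
    K=bot.get_calibration(c)
    if c!='wrist': return K['intrinsics'],np.array(K['pose'])
    o=bot.get_obs();T=np.eye(4);T[:3,:3]=R.from_euler('xyz',o['tcp_rot'],degrees=True).as_matrix();T[:3,3]=o['ee_pos']
    return K['intrinsics'],T@K['T_tool_cam']
def ray(C,uv):
    K,P=C;d=P[:3,:3]@np.linalg.solve(K,[uv[0],uv[1],1]);return P[:3,3],d/np.linalg.norm(d)
def onz(C,uv,z):
    p,d=ray(C,uv);return p+d*(z-p[2])/d[2]
def tri(rays):
    A=0;b=0
    for p,d in rays:
        M=np.eye(3)-np.outer(d,d);A=A+M;b=b+M@p
    return np.linalg.solve(A,b)
def proj(C,X):
    K,P=C;X=np.atleast_2d(X);c=(X-P[:3,3])@P[:3,:3];u=c@np.asarray(K).T;return u[:,:2]/u[:,2:]
def go(xyz,yaw):
    """remaining shift in tool axes (cm) and turn (rad)"""
    o=bot.get_obs();M=R.from_euler('xyz',o['tcp_rot'],degrees=True)
    G=R.from_euler('xyz',[180,0,yaw],degrees=True)
    print('now',np.round(o['ee_pos'],4),np.round(o['tcp_rot'],2),'F',np.round(o['wrist_force'],1),'open',round(o['opening'],4),'t',round(o['time'],1),'q',np.round(o['q']))
    print('shift cm',np.round(100*M.inv().apply(np.array(xyz)-o['ee_pos']),2),'rotvec',np.round((M.inv()*G).as_rotvec(),3))
E
python3 - <<'E'
from h import *
t,s=cam('top'),cam('side')
r=np.round
print('hole',r(onz(t,(277.2,125.8),.04),4),r(onz(t,(280,131),.04),4),'side',r(onz(s,(215,270.8),.04),4))
print('corner',r(onz(t,(289.8,111.5),.04),4),'side',r(onz(s,(201.4,263.8),.04),4))
print('jig',r(onz(t,(316.6,152.6),0),4),r(onz(s,(247.8,262.5),0),4))
print('pin',r(tri([ray(t,(157.5,194.6)),ray(s,(268.3,360))]),4))
print('low',r(onz(t,(162.4,169.7),.048),4),r(onz(s,(230.1,363.3),.048),4),'thin',r(onz(t,(162.1,233.5),.054),4),r(onz(s,(309.3,368.8),.054),4))
print('web',r(tri([ray(t,(474.7,177.2)),ray(s,(300.8,179.6))]),4),'end',r(onz(t,(446.2,175.7),.003),4),'back',r(onz(t,(464.6,163),.003),4),'side end',r(onz(s,(290.4,193.4),.003),4), r(onz(s,(288.4,189.4),.003),4))
# jig from fence top & plate corners
for n,uv,z in [('plate nl',(253,191),.04),('plate nr',(378,202),.04),('fence l',(264,97.5),.09),('fence r',(385,107.5),.09)]: print(n,r(onz(t,uv,z),4))
p=tri([ray(t,(157.5,194.6)),ray(s,(268.3,360))]); go([p[0],p[1],.2],175)
E
```

```text
hole [0.6331 0.0804 0.04  ] [0.6222 0.0747 0.04  ] side [0.6307 0.0795 0.04  ]
corner [0.6628 0.0543 0.04  ] side [0.6621 0.06   0.04  ]
jig [ 5.852e-01 -4.000e-04  0.000e+00] [ 0.5907 -0.0049  0.    ]
pin [0.4877 0.3162 0.0653]
low [0.5427 0.3121 0.048 ] [0.5449 0.3112 0.048 ] thin [0.4133 0.3098 0.054 ] [0.4261 0.3178 0.054 ]
web [ 0.5251 -0.3289  0.0228] end [ 0.5326 -0.2745  0.003 ] back [ 0.5594 -0.3145  0.003 ] side end [ 0.5462 -0.2923  0.003 ] [ 0.5542 -0.3123  0.003 ]
plate nl [0.4987 0.1304 0.04  ]
plate nr [ 0.4736 -0.1239  0.04  ]
fence l [0.6767 0.1029 0.09  ]
fence r [ 0.6549 -0.135   0.09  ]
now [0.1911 0.5157 0.2313] [180.     0.   159.67] F [ 0.9 -0.2  0.3] open 0.0857 t 1.2 q [70.  5. 10. 95. -0. 90.]
shift cm [-34.75  -8.41   3.13] rotvec [ 0.     0.    -0.268]
```

```bash
python3 -m pendant '[[[-4,-1,0,0,0,0,100],[-4,-1,0,0,0,0,100],[-4,-1,0,0,0,0,100],[-4,-1,0,0,0,0,100],[-4,-1,0,0,0,0,100]]]' 40
python3 -m pendant '[[[-4,-1,0,0,0,0,100],[-4,-1,0,0,0,0,100],[-4,-1,0.5,0,0,0,100],[-4,-0.5,1,0,0,-0.1,100],[0,0,1,0,0,-0.1,100]]]'
python3 -m pendant '[[[0,0,1,0,0,-0.07,100],[0,0,0,0,0,0,100],[0,0,0,0,0,0,100]]]'
python3 - <<'E'
from h import *
go([.4877,.316,.19],175)
C=cam('wrist');im=bot.camera('wrist');cv2.imwrite('pics/w1.png',im[:,:,::-1])
for n,z in [('pin_head',.0625),('pin_low_head',.048),('pin_thin_head',.054)]:
    for m in bot.mark_of('wrist',n)[:2]: print(n,np.round(m['uv']),round(m['confidence'],2),np.round(onz(C,m['uv'],z),4))
    for m in bot.masks_of('wrist',n)[:1]:
        e=m['extent'];print('ext',np.round(e),m['pixels'].sum())
E
```

```text
time: 1.62
ee_pos: [0.3603, 0.4009, 0.2304]
tcp_rot: [180.0, -0.1, 160.5]
wrist_force: [0.6, 0.5, 0.4]
opening: 0.0854
time: 2.03
ee_pos: [0.5052, 0.3085, 0.2073]
tcp_rot: [179.8, 0.2, 171.8]
wrist_force: [0.4, 0.3, -0.8]
opening: 0.0854
time: 2.28
ee_pos: [0.5074, 0.3055, 0.1942]
tcp_rot: [179.9, 0.1, 175.9]
wrist_force: [-0.2, 0.4, 0.0]
opening: 0.0852
now [0.5074 0.3055 0.1942] [1.7993e+02 5.0000e-02 1.7591e+02] F [-0.2  0.4  0. ] open 0.0852 t 2.3 q [31. 10. 12. 91.  0. 35.]
shift cm [2.04 0.91 0.42] rotvec [0.001 0.001 0.016]
pin_head [326. 195.] 0.96 [0.4837 0.3146 0.0625]
ext [301. 170. 345. 224.] 1936
pin_low_head [321. 271.] 0.7 [0.5422 0.3076 0.048 ]
ext [304. 253. 344. 293.] 1301
pin_thin_head [324.  96.] 0.6 [0.423  0.3173 0.054 ]
ext [310.  81. 336. 112.] 719
```

View pics/w1.png

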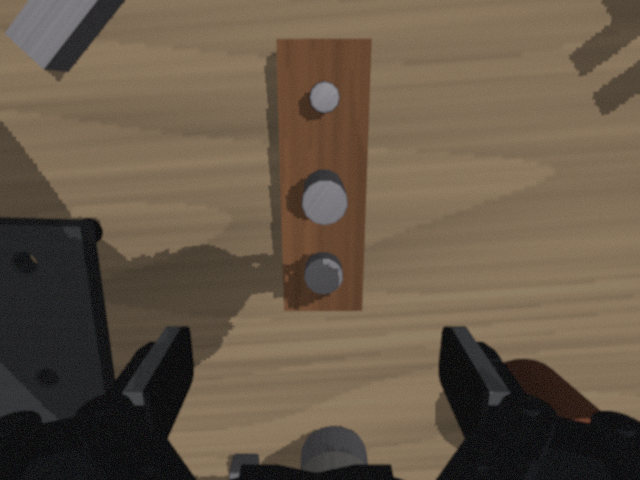

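```bash
python3 - <<'E'
from h import *
C=cam('wrist');a=onz(C,(325,203),.085);print(a)
go([(a[0]+.4837)/2,(a[1]+.3146)/2,.047],175.6)
E
```

```text
[0.48359935 0.31438796 0.085     ]
now [0.5071 0.3063 0.195 ] [1.7988e+02 1.2000e-01 1.7606e+02] F [-0.1  0.1 -0. ] open 0.085 t 2.6 q [31. 10. 12. 91.  0. 35.]
shift cm [ 2.43  0.62 14.79] rotvec [0.002 0.002 0.008]
```

```bash
python3 -m pendant '[[[2.4,0.6,2,0,0,0,100],[0,0,3,0,0,0,100],[0,0,3,0,0,0,100],[0,0,1,0,0,0,100],[0,0,0,0,0,0,100]]]'
python3 - <<'E'
from h import *
go([.4837,.3145,.047],175.6)
E
```

```text
time: 3.05
ee_pos: [0.4836, 0.3167, 0.1059]
tcp_rot: [179.6, 0.5, 176.1]
wrist_force: [-0.8, 0.1, 0.2]
opening: 0.0856
now [0.4836 0.3167 0.1059] [179.61   0.47 176.05] F [-0.8  0.1  0.2] open 0.0856 t 3.0 q [33.  8. -1. 81.  0. 37.]
shift cm [ 0.02 -0.26  5.89] rotvec [0.007 0.008 0.008]
```

```bash
python3 -m pendant '[[[0,-0.25,2,0,0,0,100],[0,0,2,0,0,0,100],[0,0,1.5,0,0,0,100],[0,0,0.4,0,0,0,100],[0,0,0,0,0,0,100]]]'
python3 -m pendant '[[[0,0,0,0,0,0,100],[0,0,0,0,0,0,20],[0,0,0,0,0,0,20],[0,0,0,0,0,0,20],[0,0,0,0,0,0,20]]]' 60
python3 -m pendant '[[[0,0,0,0,0,0,20],[0,0,0,0,0,0,20],[0,0,0,0,0,0,20]]]'
python3 - <<'E'
from h import *
go([.4837,.3145,.047],175.6)
E
```

```text
time: 3.47
ee_pos: [0.4866, 0.3165, 0.0526]
tcp_rot: [179.4, 0.8, 176.0]
wrist_force: [-0.1, -0.0, 0.2]
opening: 0.0858
time: 3.88
ee_pos: [0.4891, 0.318, 0.0591]
tcp_rot: [179.1, 1.1, 176.0]
wrist_force: [-0.6, -3.0, 4.4]
opening: 0.0389
time: 4.13
ee_pos: [0.4894, 0.3144, 0.061]
tcp_rot: [179.5, 1.3, 175.9]
wrist_force: [0.7, 0.3, -2.4]
opening: 0.0256
now [0.4894 0.3144 0.061 ] [179.53   1.25 175.88] F [ 0.7  0.3 -2.4] open 0.0256 t 4.1 q [33.  8. -5. 75. -0. 37.]
shift cm [ 0.6  -0.04  1.39] rotvec [0.008 0.022 0.005]
```

```bash
python3 -m pendant '[[[0,0,0,0,0,0,60],[0,0,0,0,0,0,60],[0.6,0,0.7,0.008,0.022,0,60],[0,0,0.5,0,0,0,60],[0,0,0.2,0,0,0,60]]]'
python3 - <<'E'
from h import *
go([.4837,.3145,.047],175.6)
E
```

```text
time: 4.55
ee_pos: [0.4835, 0.316, 0.0466]
tcp_rot: [179.9, -0.1, 175.9]
wrist_force: [-0.3, -0.2, 0.1]
opening: 0.0511
now [0.4835 0.316  0.0466] [ 1.7989e+02 -7.0000e-02  1.7591e+02] F [-0.3 -0.2  0.1] open 0.0511 t 4.5 q [33.  9. -6. 75.  0. 37.]
shift cm [-0.03 -0.15 -0.04] rotvec [ 0.002 -0.001  0.005]
```

```bash
python3 -m pendant '[[[0,-0.1,0,0,0,0,20],[0,0,0,0,0,0,20],[0,0,0,0,0,0,20],[0,0,0,0,0,0,20],[0,0,0,0,0,0,20]]]' 60
python3 - <<'E'
from h import *
go([.4837,.3145,.047],175.6)
E
```

```text
time: 4.97
ee_pos: [0.4828, 0.314, 0.0454]
tcp_rot: [-180.0, -0.2, 175.9]
wrist_force: [-0.2, -0.3, -0.2]
opening: 0.0269
now [0.4828 0.314  0.0454] [-1.7996e+02 -1.6000e-01  1.7591e+02] F [-0.2 -0.3 -0.2] open 0.0269 t 5.0 q [33.  9. -6. 75.  0. 37.]
shift cm [-0.09  0.06 -0.16] rotvec [-0.001 -0.003  0.005]
```

```bash
python3 -m pendant '[[[0,0,-2,0,0,0,20],[0,0,-2.5,0,0,0,20],[0,0,-2.5,0,0,0,20],[0,0,-2.5,0,0,0,20],[0,0,0,0,0,0,20]]]'
python3 - <<'E'
from h import *
go([.59,.085,.125],175.6)
E
```

```text
time: 5.38
ee_pos: [0.4814, 0.3133, 0.1398]
tcp_rot: [-179.8, -0.5, 175.9]
wrist_force: [0.5, 0.9, -2.2]
opening: 0.0267
now [0.4814 0.3133 0.1398] [-179.76   -0.48  175.92] F [ 0.5  0.9 -2.2] open 0.0267 t 5.4 q [33.  8.  3. 86.  0. 37.]
shift cm [-12.47 -22.     1.47] rotvec [-0.004 -0.008  0.006]
```

```bash
python3 -m pendant '[[[-2,-3.6,0,0,0,0,20],[-2,-3.6,0,0,0,0,20],[-2,-3.6,0,0,0,0,20],[-2,-3.6,0,0,0,0,20],[-2,-3.6,0,0,0,0,20]]]'
python3 -m pendant '[[[-2.4,-3,0.5,0,0,0,20],[0,-0.8,0.5,0,0,0,20],[0,0,0.2,0,0,0,20],[0,0,0,0,0,0,20]]]'
python3 - <<'E'
from h import *
C=cam('wrist');im=bot.camera('wrist');cv2.imwrite('pics/w2.png',im[:,:,::-1])
for n,z in [('hole',.04),('corner',.04),('pin_tip',.085),('pin_head',.142)]:
    for m in bot.mark_of('wrist',n)[:2]: print(n,np.round(m['uv']),round(m['confidence'],2),np.round(onz(C,m['uv'],z),4))
go([.626,.081,.11],175.6)
E
```

```text
time: 5.8
ee_pos: [0.569, 0.1298, 0.1377]
tcp_rot: [180.0, -0.5, 176.7]
wrist_force: [1.0, 0.3, -2.2]
opening: 0.0267
time: 6.13
ee_pos: [0.5932, 0.081, 0.1208]
tcp_rot: [-179.9, -0.6, 176.3]
wrist_force: [0.1, 0.1, -2.5]
opening: 0.0268
pin_tip [316. 292.] 0.78 [0.5931 0.0817 0.085 ]
pin_head [316. 360.] 0.89 [0.5912 0.082  0.142 ]
now [0.5933 0.0829 0.1227] [-179.96   -0.49  176.46] F [ 0.5  0.7 -2.7] open 0.0269 t 6.4 q [ 8. 11.  5. 84.  0. 11.]
shift cm [-3.28  0.02  1.24] rotvec [-0.001 -0.009  0.015]
```

View pics/w2.png

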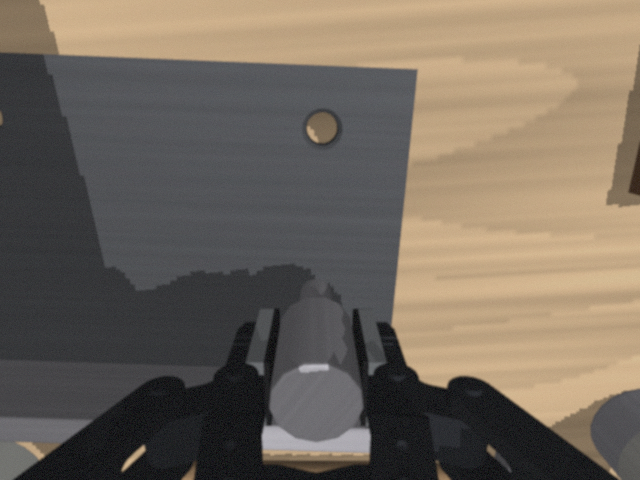

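```bash
python3 - <<'E'
from h import *
C=cam('wrist')
k,a,b,h2=[onz(C,uv,.04) for uv in [(417,70),(45,55),(392,310),(322.5,128)]]
v1=(k-a);v2=(b-k)
y1=np.degrees(np.arctan2(-v1[0],v1[1]));y2=np.degrees(np.arctan2(v2[1],v2[0]))
print('corner',k,'yaws',y1,y2,'h2',h2)
for yw in (y1,(y1+y2)/2):
    c,s=np.cos(np.radians(yw)),np.sin(np.radians(yw));M=np.array([[c,-s],[s,c]])
    print('hole',k[:2]+M@[.13,-.045],'jig',k[:2]+M@[.1,-.13],'h2 in jig',M.T@(h2[:2]-k[:2])+[-.1,.13])
E
python3 -m pendant '[[[-3.3,0,0,0,0,0,20],[0,0,0,0,0.0,0,20],[0,0,0.3,0,0,0,20],[0,0,0,0,0,0,20]]]'
python3 - <<'E'
from h import *
C=cam('wrist');im=bot.camera('wrist');im=np.clip(im[200:440,160:480].astype(float)*1.7,0,255).astype(np.uint8)
cv2.imwrite('pics/w3.png',cv2.resize(im[:,:,::-1],None,fx=2,fy=2))
for n,z in [('hole',.04),('corner',.04),('pin_tip',.08)]:
    for m in bot.mark_of('wrist',n)[:2]: print(n,np.round(m['uv']),round(m['confidence'],2),np.round(onz(C,m['uv'],z),4))
go([.626,.081,.11],175.6)
E
```

```text
corner [0.49949529 0.13874175 0.04      ] yaws -5.730758621129094 -5.871881853531418 h2 [0.52387935 0.09123678 0.04      ]
hole [0.62435214 0.08098565] jig [ 0.5860145  -0.00059391] h2 in jig [-0.07099426  0.0851673 ]
hole [0.62428092 0.08083193] jig [ 0.58584283 -0.00070036] h2 in jig [-0.07093907  0.08520305]
time: 6.72
ee_pos: [0.6249, 0.0851, 0.1162]
tcp_rot: [-179.9, -0.8, 176.8]
wrist_force: [0.1, -0.3, -2.9]
opening: 0.0268
hole [301. 261.] 0.93 [0.6237 0.0778 0.04  ]
corner [315. 361.] 0.62 [0.686  0.0815 0.04  ]
pin_tip [314. 291.] 0.61 [0.6239 0.085  0.08  ]
now [0.6248 0.0845 0.1179] [-179.94   -0.7   176.77] F [-0.1 -1.1 -2.3] open 0.027 t 6.9 q [ 8. 16. 10. 85.  0. 11.]
shift cm [-0.15 -0.35  0.79] rotvec [-0.001 -0.012  0.02 ]
```

View pics/w3.png

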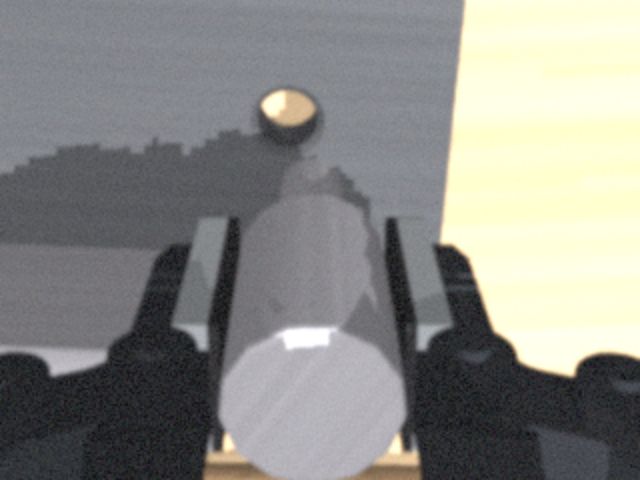

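```bash
python3 -m pendant '[[[0.05,-0.45,0.5,0,-0.012,0.015,20],[0,0,0.6,0,0,0,20],[0,0,0.5,0,0,0,20],[0,0,0.3,0,0,0,20],[0,0,0,0,0,0,20]]]'
python3 - <<'E'
from h import *
C=cam('wrist');im=bot.camera('wrist');im=np.clip(im[200:440,160:480].astype(float)*1.7,0,255).astype(np.uint8)
cv2.imwrite('pics/w4.png',cv2.resize(im[:,:,::-1],None,fx=2,fy=2))
o=bot.get_obs();zt=o['ee_pos'][2]-.0404
for n,z in [('hole',.04),('pin_tip',zt)]:
    for m in bot.mark_of('wrist',n)[:2]: print(n,np.round(m['uv']),round(m['confidence'],2),np.round(onz(C,m['uv'],z),4))
go([.6237,.0800,.08],175.6)
E
```

```text
time: 7.33
ee_pos: [0.6237, 0.0805, 0.1006]
tcp_rot: [-180.0, 0.2, 176.0]
wrist_force: [-0.5, -0.9, -3.0]
opening: 0.0267
hole [165. 192.] 0.38 [0.5782 0.0121 0.04  ]
pin_tip [315. 290.] 0.95 [0.6249 0.0808 0.0605]
now [0.6241 0.0805 0.1013] [180.     0.28 175.95] F [ 0.2  0.6 -3.5] open 0.0264 t 7.5 q [ 7. 15.  7. 82. -0. 11.]
shift cm [ 0.05 -0.06  2.13] rotvec [0.    0.005 0.006]
```

View pics/w4.png

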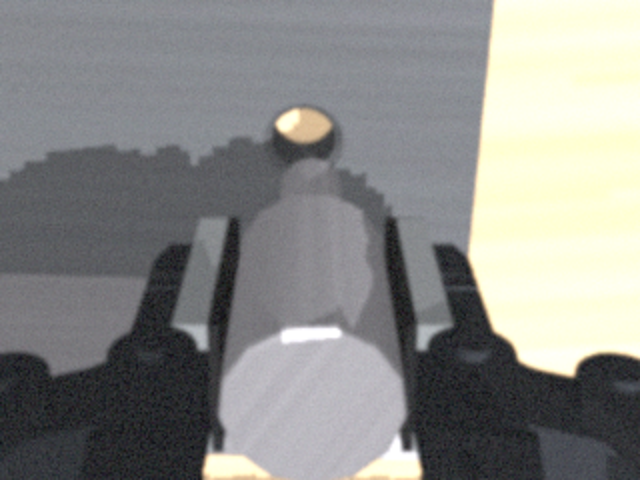

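```bash
python3 - <<'E'
from h import *
C=cam('wrist');print(onz(C,(312,267.5),.04),onz(C,(315,290),.0605)); print(proj(C,[.624,.0805,.04]),proj(C,[.6241,.0805,.061]))
E
```

```text
[0.62236696 0.07941258 0.04      ] [0.6255314  0.08075272 0.0605    ]
[[314.37085491 270.33879201]] [[314.22978351 287.66817553]]
```

```bash
python3 -m pendant '[[[0.1,-0.1,0.7,0,0,0,20],[0,0,0.7,0,0,0,20],[0,0,0.6,0,0,0,20],[0,0,0.4,0,0,0,20],[0,0,0.3,0,0,0,20]]]'
python3 - <<'E'
from h import *
go([.6230,.0797,.0454],176)
E
```

```text
time: 7.9
ee_pos: [0.6234, 0.0794, 0.0726]
tcp_rot: [-180.0, 0.3, 176.0]
wrist_force: [-0.8, 0.1, -2.9]
opening: 0.027
now [0.6234 0.0794 0.0726] [-179.99    0.32  175.95] F [-0.8  0.1 -2.9] open 0.027 t 7.9 q [ 7. 15.  4. 79. -0. 11.]
shift cm [0.06 0.03 2.72] rotvec [-0.     0.006 -0.001]
```

Tip is now inside the hole mouth with no contact force; continue down.

```bash
python3 -m pendant '[[[0,0,0.6,0,0,0,20],[0,0,0.6,0,0,0,20],[0,0,0.5,0,0,0,20],[0,0,0.4,0,0,0,20],[0,0,0.3,0,0,0,20]]]'
python3 - <<'E'
from h import *
go([.6230,.0797,.0454],176)
E
```

```text
time: 8.32
ee_pos: [0.6233, 0.0794, 0.0452]
tcp_rot: [-180.0, 0.3, 176.0]
wrist_force: [-3.0, -2.9, 40.8]
opening: 0.0267
now [0.6233 0.0794 0.0452] [-179.99    0.27  175.95] F [-3.  -2.9 40.8] open 0.0267 t 8.3 q [ 7. 16.  2. 76. -0. 11.]
shift cm [ 0.03  0.03 -0.02] rotvec [-0.     0.005 -0.001]
```

```bash
python3 -m pendant '[[[0,0,-0.05,0,0,0,20],[0,0,0,0,0,0,70],[0,0,0,0,0,0,70],[0,0,0,0,0,0,70],[0,0,0,0,0,0,70]]]'
python3 -m pendant '[[[0,0,-3,0,0,0,70],[0,0,-4,0,0,0,70],[0,0,-4,0,0,0,70],[0,0,-3,0,0,0,70],[0,0,0,0,0,0,70]]]'
python3 - <<'E'
from h import *
C=cam('wrist');bot.camera('wrist')
for n,z in [('pin_head',.0625),('hole',.04),('corner',.04)]:
    for m in bot.mark_of('wrist',n)[:2]: print(n,np.round(m['uv']),round(m['confidence'],2),np.round(onz(C,m['uv'],z),4))
im=bot.camera('side');cv2.imwrite('pics/s2.png',cv2.resize(im[180:320,150:350,::-1],None,fx=3,fy=3))
go([.5251,-.329,.2],29)
E
```

```text
time: 8.73
ee_pos: [0.6244, 0.0797, 0.0467]
tcp_rot: [180.0, 0.4, 176.0]
wrist_force: [0.2, 0.6, 0.6]
opening: 0.0596
time: 9.15
ee_pos: [0.6214, 0.0795, 0.1899]
tcp_rot: [-180.0, 0.2, 176.0]
wrist_force: [0.8, 1.4, 1.8]
opening: 0.0596
pin_head [316. 237.] 0.78 [0.6245 0.0802 0.0625]
pin_head [292. 278.] 0.61 [0.6521 0.0619 0.0625]
corner [293. 278.] 0.64 [0.6617 0.0603 0.04  ]
now [0.6191 0.0792 0.1812] [-179.85   -0.47  175.96] F [-0.2 -0.  -0.4] open 0.06 t 9.4 q [ 7. 15. 16. 91. -0. 11.]
shift cm [  6.52 -41.38  -1.72] rotvec [-0.011  0.     2.565]
```

View pics/s2.png

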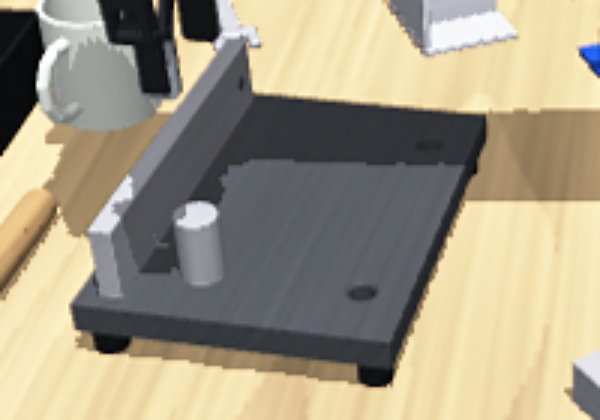

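```bash
python3 -m pendant '[[[0.6,-4,-0.3,0,0,0,70],[0.6,-4,-0.3,0,0,0,70],[0.6,-4,-0.3,0,0,0,70],[0.6,-4,-0.3,0,0,0,70],[0.6,-4,-0.3,0,0,0,70]]]'
python3 -m pendant '[[[0.6,-4,0,0,0,0,70],[0.6,-4,0,0,0,0,70],[0.6,-4,0,0,0,0,70],[0.6,-4,0,0,0,0,70],[0.6,-4,0,0,0,-0.12,70]]]'
python3 -m pendant '[[[0,0,0,0,0,-0.12,70],[0,0,0,0,0,-0.12,70],[0,0,0,0,0,-0.12,70],[0,0,0,0,0,-0.1,70],[0,0,0,0,0,0,70]]]'
python3 - <<'E'
from h import *
go([.5251,-.329,.19],209)
C=cam('wrist');im=bot.camera('wrist');cv2.imwrite('pics/w5.png',im[:,:,::-1])
for n,z in [('web',.027),('back',.003),('end',.003)]:
    for m in bot.mark_of('wrist',n)[:2]: print(n,np.round(m['uv']),round(m['confidence'],2),np.round(onz(C,m['uv'],z),4))
E
```

```text
time: 9.82
ee_pos: [0.5725, -0.1168, 0.1866]
tcp_rot: [-180.0, -1.3, 176.7]
wrist_force: [0.7, 0.0, -0.1]
opening: 0.0601
time: 10.23
ee_pos: [0.5254, -0.3195, 0.1799]
tcp_rot: [179.6, -1.8, -176.5]
wrist_force: [0.4, 0.3, 0.3]
opening: 0.0596
time: 10.65
ee_pos: [0.5185, -0.3285, 0.1692]
tcp_rot: [178.1, -1.9, -149.2]
wrist_force: [0.4, 0.4, -0.5]
opening: 0.06
now [ 0.5185 -0.3285  0.1692] [ 178.12   -1.89 -149.25] F [ 0.4  0.4 -0.5] open 0.06 t 10.7 q [-32.  16.  15.  92.  -1. -63.]
shift cm [-0.47 -0.31 -2.11] rotvec [ 0.032 -0.033  0.03 ]
web [298. 237.] 0.84 [ 0.5241 -0.3324  0.027 ]
web [518.  83.] 0.75 [ 0.3664 -0.2627  0.027 ]
back [296. 279.] 0.97 [ 0.5603 -0.3138  0.003 ]
back [517.  14.] 0.78 [ 0.3253 -0.2811  0.003 ]
end [356. 286.] 0.82 [ 0.5417 -0.2706  0.003 ]
end [450.   4.] 0.61 [ 0.3434 -0.3226  0.003 ]
```

View pics/w5.png

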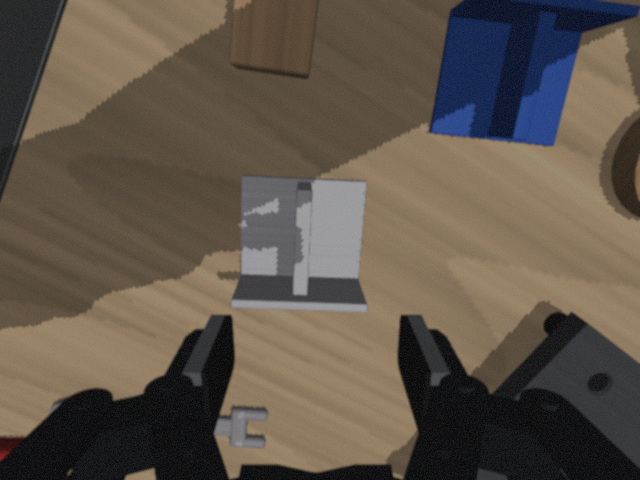

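```bash
python3 - <<'E'
from h import *
C=cam('wrist')
a,b=onz(C,(242,176),.006),onz(C,(366,181),.006)
c,d=onz(C,(232.5,308),.055),onz(C,(366,310.5),.055)
w1,w2=onz(C,(304.5,183),.044),onz(C,(301,294),.044)
f=lambda v:np.degrees(np.arctan2(v[1],v[0]))
print('lens',np.linalg.norm(a-b),np.linalg.norm(c-d),'web',np.linalg.norm(w1-w2))
print('yaws',f(b-a)-90,f(d-c)-90,f(w2-w1))
y=np.radians(np.mean([f(b-a)-90,f(d-c)-90])); x=np.array([np.cos(y),np.sin(y)])
print('web from front',((a+b)/2)[:2]+.036*x,'from back',((c+d)/2)[:2]-.044*x, 'webtop mid',((w1+w2)/2)[:2])
E
```

```text
lens 0.08889039246074402 0.08798812763443639 web 0.07557434793216647
yaws 27.694042858073786 28.226424945967295 28.021699258311404
web from front [ 0.52222978 -0.33014258] from back [ 0.52208419 -0.33117911] webtop mid [ 0.52180196 -0.33060636]
```

```bash
python3 -m pendant '[[[0,0,0,0.032,-0.033,0.048,60],[0,0,1,0,0,0,60],[0,0,0,0,0,0,60]]]'
python3 - <<'E'
from h import *
go([.5221,-.3306,.010],208)
E
```

```text
time: 11.1
ee_pos: [0.5196, -0.3275, 0.1591]
tcp_rot: [-179.9, 0.0, -152.7]
wrist_force: [-0.5, 0.4, -1.1]
opening: 0.051
now [ 0.5196 -0.3275  0.1591] [-1.7989e+02  2.0000e-02 -1.5274e+02] F [-0.5  0.4 -1.1] open 0.051 t 11.1 q [-32.  13.  11.  88.  -0. -59.]
shift cm [-0.08 -0.36 14.91] rotvec [-0.002  0.    -0.013]
```

```bash
python3 -m pendant '[[[-0.1,-0.35,3,0,0,-0.013,60],[0,0,3,0,0,0,60],[0,0,3,0,0,0,60],[0,0,1,0,0,0,60],[0,0,0,0,0,0,60]]]'
python3 - <<'E'
from h import *
go([.5221,-.3306,.010],208)
E
```

```text
time: 11.52
ee_pos: [0.5229, -0.3299, 0.0567]
tcp_rot: [-179.9, -0.1, -151.9]
wrist_force: [-0.4, -0.4, -0.3]
opening: 0.0515
now [ 0.5229 -0.3299  0.0567] [-1.7988e+02 -8.0000e-02 -1.5186e+02] F [-0.4 -0.4 -0.3] open 0.0515 t 11.5 q [-32.  14.   1.  77.  -0. -60.]
shift cm [ 0.1  -0.01  4.67] rotvec [-0.002 -0.001  0.002]
```

```bash
python3 -m pendant '[[[0.1,0,1.5,0,0,0,60],[0,0,1.3,0,0,0,60],[0,0,1,0,0,0,60],[0,0,0.3,0,0,0,60],[0,0,0,0,0,0,60]]]'
python3 - <<'E'
from h import *
go([.5221,-.3306,.010],208)
E
```

```text
time: 11.93
ee_pos: [0.5238, -0.3311, 0.0178]
tcp_rot: [-179.8, -0.1, -151.8]
wrist_force: [-0.2, -0.6, -0.5]
opening: 0.0515
now [ 0.5238 -0.3311  0.0178] [-1.7978e+02 -5.0000e-02 -1.5181e+02] F [-0.2 -0.6 -0.5] open 0.0515 t 11.9 q [-32.  15.  -2.  73.  -0. -60.]
shift cm [0.13 0.13 0.78] rotvec [-0.004 -0.001  0.003]
```

```bash
python3 -m pendant '[[[0.1,0.1,0.7,-0.004,0,0.003,60],[0,0,0,0,0,0,2],[0,0,0,0,0,0,2],[0,0,0,0,0,0,2],[0,0,0,0,0,0,2]]]' 90
python3 -m pendant '[[[0,0,0,0,0,0,2],[0,0,0,0,0,0,2],[0,0,0,0,0,0,2],[0,0,0,0,0,0,2]]]'
python3 - <<'E'
from h import *
go([.5221,-.3306,.010],208)
E
```

```text
time: 12.35
ee_pos: [0.5237, -0.3315, 0.0133]
tcp_rot: [-179.8, 0.1, -152.0]
wrist_force: [0.2, 0.1, -3.4]
opening: 0.0091
time: 12.68
ee_pos: [0.5235, -0.3314, 0.0132]
tcp_rot: [-179.9, 0.0, -152.0]
wrist_force: [0.1, 0.3, -0.2]
opening: 0.0086
now [ 0.5235 -0.3314  0.0132] [-1.7987e+02  4.0000e-02 -1.5201e+02] F [ 0.1  0.3 -0.2] open 0.0086 t 12.7 q [-32.  16.  -2.  72.  -0. -60.]
shift cm [0.08 0.14 0.32] rotvec [-0.002  0.001 -0.   ]
```

```bash
python3 -m pendant '[[[0,0,-3,0,0,0,2],[0,0,-4,0,0,0,2],[0,0,-3,0,0,0.11,2],[0,0,-1,0,0,0.12,2],[0,0,0,0,0,0.12,2]]]'
python3 -m pendant '[[[0,0,0,0,0,0.12,2],[0,0,0,0,0,0.1,2],[0,0,0,0,0,0,2]]]'
python3 - <<'E'
from h import *
go([.583,.005,.125],174.25)
E
```

```text
time: 13.1
ee_pos: [0.521, -0.3297, 0.124]
tcp_rot: [179.8, -0.3, -172.5]
wrist_force: [-0.2, 0.8, -4.4]
opening: 0.0088
time: 13.35
ee_pos: [0.5216, -0.3301, 0.126]
tcp_rot: [180.0, -0.2, 173.9]
wrist_force: [-0.2, 0.0, -3.6]
opening: 0.0086
now [ 0.5216 -0.3301  0.126 ] [179.96  -0.18 173.89] F [-0.2  0.  -3.6] open 0.0086 t 13.3 q [-32.  14.   8.  85.  -0. -26.]
shift cm [-2.54 33.97  0.11] rotvec [ 0.001 -0.003 -0.006]
```

```bash
python3 -m pendant '[[[-0.3,4,0,0,0,0,2],[-0.3,4,0,0,0,0,2],[-0.3,4,0,0,0,0,2],[-0.3,4,0,0,0,0,2],[-0.3,4,0,0,0,0,2]]]'
python3 -m pendant '[[[-0.3,4,0,0,0,0,2],[-0.3,4,0,0,0,0,2],[-0.3,3,0,0,0,0,2],[0,1,0,0,0,0,2],[0,0,0,0,0,0,2]]]'
python3 - <<'E'
from h import *
go([.583,.005,.125],174.25)
C=cam('wrist');im=bot.camera('wrist');cv2.imwrite('pics/w6.png',im[:,:,::-1])
for n,z in [('pin_head',.0625),('corner',.04),('web',.14),('back',.115),('end',.115)]:
    for m in bot.mark_of('wrist',n)[:2]: print(n,np.round(m['uv']),round(m['confidence'],2),np.round(onz(C,m['uv'],z),4))
E
```

```text
time: 13.77
ee_pos: [0.5557, -0.1337, 0.1234]
tcp_rot: [-180.0, -0.3, 174.2]
wrist_force: [1.0, -0.6, -2.5]
opening: 0.009
time: 14.18
ee_pos: [0.5757, -0.0021, 0.1217]
tcp_rot: [179.9, -0.4, 175.7]
wrist_force: [-0.3, -0.0, -3.4]
opening: 0.0084
now [ 0.5757 -0.0021  0.1217] [179.93  -0.43 175.69] F [-0.3 -0.  -3.4] open 0.0084 t 14.2 q [-0.  8.  1. 84.  0.  4.]
shift cm [-0.67  0.76 -0.33] rotvec [ 0.001 -0.008  0.025]
pin_head [477. 347.] 0.78 [0.6245 0.0812 0.0625]
corner [427. 384.] 0.95 [0.6622 0.0605 0.04  ]
web [316. 349.] 0.73 [ 0.5715 -0.0011  0.14  ]
```

View pics/w6.png

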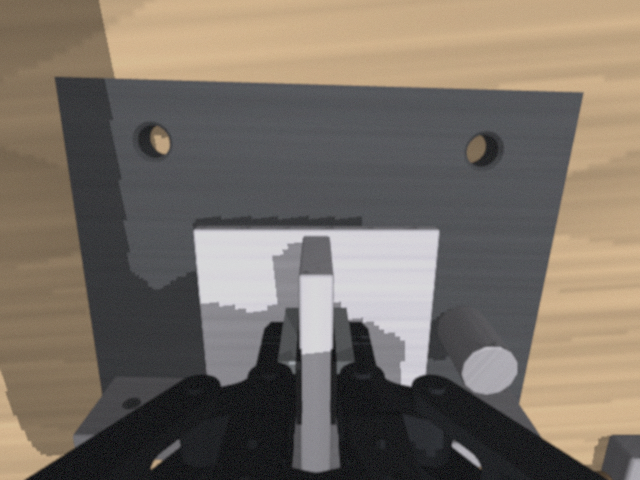

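```bash
python3 -m pendant '[[[-0.5,0.4,0,0,-0.008,0.025,2],[0,0,2,0,0,0,2],[0,0,2,0,0,0,2],[0,0,1,0,0,0,2],[0,0,0,0,0,0,2]]]'
python3 - <<'E'
from h import *
go([.583,.003,.055],174.25)
E
```

```text
time: 14.9
ee_pos: [0.582, -0.0085, 0.072]
tcp_rot: [180.0, 0.3, 173.3]
wrist_force: [0.2, -0.8, -2.4]
opening: 0.0085
now [ 0.582  -0.0085  0.072 ] [179.99   0.27 173.35] F [ 0.2 -0.8 -2.4] open 0.0085 t 14.9 q [-1.  9. -3. 78. -0.  6.]
shift cm [0.04 1.15 1.7 ] rotvec [ 0.     0.005 -0.016]
```

```bash
python3 -m pendant '[[[0,0.8,0.8,0,0.005,-0.016,2],[0,0,0.4,0,0,0,2],[0,0,0.2,0,0,0,2],[0,0,0,0,0,0,2]]]'
python3 - <<'E'
from h import *
go([.615,.0216,.0532],174.25)
E
```

```text
time: 15.23
ee_pos: [0.5834, -0.0012, 0.0584]
tcp_rot: [180.0, 0.0, 174.3]
wrist_force: [-1.2, -0.1, -3.4]
opening: 0.0083
now [ 0.5834 -0.0012  0.0584] [179.98   0.   174.26] F [-1.2 -0.1 -3.4] open 0.0083 t 15.2 q [-0. 10. -4. 76.  0.  6.]
shift cm [-2.91  2.59  0.52] rotvec [0. 0. 0.]
```

```bash
python3 -m pendant '[[[-1,0.8,0.2,0,0,0,2],[-1,0.8,0.2,0,0,0,2],[-0.6,0.5,0,0,0,0,2],[0,0,0,0,0,0,2],[0,0,0,0,0,0,2]]]'
python3 - <<'E'
from h import *
go([.615,.0216,.0532],174.25)
E
```

```text
time: 15.65
ee_pos: [0.6134, 0.0178, 0.057]
tcp_rot: [180.0, 0.2, 174.3]
wrist_force: [0.1, -0.3, -3.5]
opening: 0.0088
now [0.6134 0.0178 0.057 ] [1.7998e+02 1.7000e-01 1.7429e+02] F [ 0.1 -0.3 -3.5] open 0.0088 t 15.7 q [ 2. 14.  1. 77. -0.  7.]
shift cm [-0.12  0.39  0.38] rotvec [0.    0.003 0.001]
```

```bash
python3 -m pendant '[[[0,0,0.25,0,0.003,0,2],[0,0,0.1,0,0,0,2],[0,0.15,0,0,0,0,2],[0,0.1,0,0,0,0,2]]]'
python3 -m pendant '[[[0,0.1,0,0,0,0,2],[0,0.05,0,0,0,0,2]]]'
python3 - <<'E'
from h import *
go([.615,.0216,.0532],174.25)
E
```

```text
time: 15.98
ee_pos: [0.6128, 0.0196, 0.0539]
tcp_rot: [180.0, -0.0, 174.3]
wrist_force: [0.0, -1.0, -2.6]
opening: 0.0084
time: 16.15
ee_pos: [0.6126, 0.0211, 0.054]
tcp_rot: [180.0, -0.0, 174.2]
wrist_force: [-0.2, -0.1, -2.7]
opening: 0.0088
now [0.6126 0.0211 0.054 ] [ 1.8000e+02 -2.0000e-02  1.7424e+02] F [-0.2 -0.1 -2.7] open 0.0088 t 16.1 q [ 2. 14.  0. 77.  0.  8.]
shift cm [-0.23  0.08  0.08] rotvec [ 0. -0. -0.]
```

```bash
for i in 1 2; do python3 -m pendant '[[[0,0.1,0,0,0,0,2],[0,0,0,0,0,0,2]]]'; done
```

```text
time: 16.32
ee_pos: [0.6125, 0.0214, 0.0542]
tcp_rot: [-179.9, -0.0, 174.2]
wrist_force: [0.2, -0.2, -4.0]
opening: 0.009
time: 16.48
ee_pos: [0.6125, 0.0215, 0.0543]
tcp_rot: [-179.8, -0.0, 174.2]
wrist_force: [0.0, -0.7, -2.9]
opening: 0.0087
```

```bash
python3 -m pendant '[[[-0.15,0,0,0,0,0,2],[-0.1,0,0,0,0,0,2]]]'; python3 -m pendant '[[[-0.1,0,0,0,0,0,2],[0,0,0,0,0,0,2]]]'
```

```text
time: 16.65
ee_pos: [0.6146, 0.0211, 0.0542]
tcp_rot: [-179.8, -0.1, 174.2]
wrist_force: [-1.0, -0.9, -3.8]
opening: 0.0087
time: 16.82
ee_pos: [0.6154, 0.021, 0.054]
tcp_rot: [-179.8, -0.1, 174.2]
wrist_force: [-0.8, -3.2, -3.1]
opening: 0.0084
```

```bash
for i in 1 2; do python3 -m pendant '[[[-0.1,0.03,0,0,0,0,2],[-0.05,0,0,0,0,0,2]]]'; done
```

```text
time: 16.98
ee_pos: [0.6154, 0.021, 0.0537]
tcp_rot: [-179.7, -0.3, 174.2]
wrist_force: [-4.2, -1.4, -0.3]
opening: 0.0082
time: 17.15
ee_pos: [0.6152, 0.0211, 0.0536]
tcp_rot: [-179.7, -0.5, 174.2]
wrist_force: [-4.1, -1.6, -1.0]
opening: 0.0087
```

```bash
python3 -m pendant '[[[0,0.15,0.1,-0.005,-0.008,0,2],[0,0.1,0.1,0,0,0,2]]]';python3 -m pendant '[[[0,0.15,0.1,0,0,0,2],[0,0,0.1,0,0,0,2]]]'
python3 - <<'E'
from h import *
go([.6154,.0216,.0532],174.25)
E
```

```text
time: 17.32
ee_pos: [0.6156, 0.0213, 0.0532]
tcp_rot: [-179.8, 0.0, 174.1]
wrist_force: [-6.6, -8.2, 6.0]
opening: 0.0085
time: 17.48
ee_pos: [0.6156, 0.0211, 0.0533]
tcp_rot: [-179.6, 0.1, 174.0]
wrist_force: [-5.2, -0.1, 2.4]
opening: 0.0084
now [0.6156 0.0211 0.0533] [-1.7959e+02  8.0000e-02  1.7400e+02] F [-5.2 -0.1  2.4] open 0.0084 t 17.5 q [ 2. 14.  1. 77. -0.  8.]
shift cm [0.02 0.05 0.01] rotvec [-0.007  0.001 -0.004]
```

```bash
python3 -m pendant '[[[-0.15,0.05,0.25,-0.007,0,-0.004,2],[-0.3,0.03,0.25,0,0,0,2],[-0.35,0.03,0.25,0,0,0,2]]]'
python3 - <<'E'
from h import *
bot.camera('side');go([.6154,.0216,.0532],174.25)
E
```

```text
time: 17.73
ee_pos: [0.6154, 0.0212, 0.0531]
tcp_rot: [-180.0, -0.6, 174.2]
wrist_force: [-34.9, -2.0, 26.5]
opening: 0.0084
now [0.6154 0.0211 0.0531] [-179.95   -0.65  174.23] F [-33.3  -1.3  27.1] open 0.0086 t 17.8 q [ 2. 15.  2. 77.  0.  8.]
shift cm [ 0.01  0.05 -0.01] rotvec [-0.001 -0.011 -0.   ]
```

```bash
python3 -m pendant '[[[-0.15,0.03,0.12,0,-0.008,0,2],[-0.16,0.05,0.12,0,-0.003,0,2],[-0.16,0.05,0.13,0,-0.003,0,2]]]'
python3 - <<'E'
from h import *
C=cam('wrist');im=bot.camera('wrist');im=np.clip(im.astype(float)*1.5,0,255).astype(np.uint8);cv2.imwrite('pics/w7.png',im[:,:,::-1])
for n,z in [('pin_head',.0625),('corner',.04),('end',.043)]:
    for m in bot.mark_of('wrist',n)[:1]: print(n,np.round(m['uv']),round(m['confidence'],2),np.round(onz(C,m['uv'],z),4))
go([.6154,.0216,.0532],174.25)
E
```

```text
time: 18.03
ee_pos: [0.6155, 0.0211, 0.0531]
tcp_rot: [-179.8, -0.2, 174.2]
wrist_force: [-16.2, -4.4, 13.0]
opening: 0.0088
pin_head [480. 353.] 0.91 [0.6241 0.0793 0.0625]
now [0.6155 0.0211 0.0531] [-179.83   -0.23  174.19] F [-15.5  -3.4  12. ] open 0.0084 t 18.2 q [ 2. 14.  1. 77. -0.  8.]
shift cm [ 0.01  0.05 -0.01] rotvec [-0.003 -0.004 -0.001]
```

View pics/w7.png

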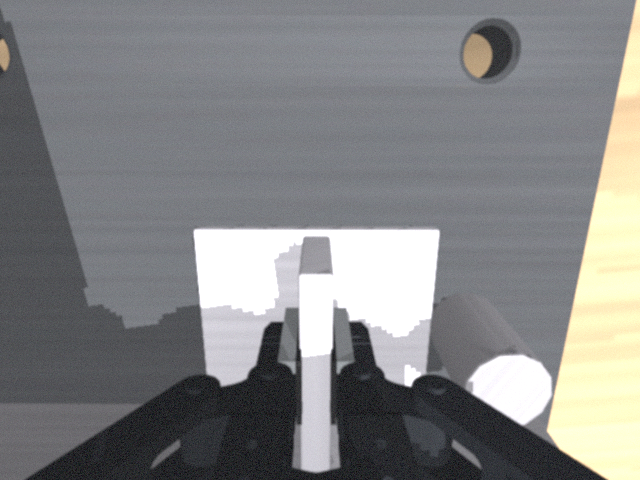

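```bash
python3 - <<'E'
from h import *
go([.6154,.0216,.0532],174.25)
print(bot.job_done())
go([.6154,.0216,.0532],174.25)
E
```

```text
now [0.6155 0.0211 0.0531] [-179.83   -0.23  174.19] F [-15.5  -3.4  12. ] open 0.0084 t 18.2 q [ 2. 14.  1. 77. -0.  8.]
shift cm [ 0.01  0.05 -0.01] rotvec [-0.003 -0.004 -0.001]
the job is handed in; nothing more can be done
None
the job is handed in; nothing more can be done
```

The job is handed in at 18.2 s, with the bracket still gripped and pressed into the corner. `job_done()` gives no verdict, and I could not read the state after it.

- **Pin:** The tall-head pin came out of the middle rack hole and went into the hole beside the fence. It bottomed out at the expected height with about 40 N upward on the wrist. I released it and saw it standing upright in the side picture.
- **Other pins:** I did not touch the other two and felt no contact near them, but I took no picture of the rack afterwards.
- **Bracket:** I picked up the silver bracket by its web and brought it in until it stopped against the plate, the fence and the pin's head. The blue and yellow look-alikes were left alone.
- **Last readings:** The wrist showed about 15.5 N into the fence, 12 N down and 3 N towards the pin. Tilt was about 0.2°, the yaw matched the jig within about 0.1°, and the last wrist picture shows the bracket's end at the pin.
- **Slip-ups:**
  - The first grip on the pin sat too high, so I redid it.
  - The first diagonal push came out at about 33 N and 27 N, so I eased it to the final values.
- **Not confirmed:** I had no direct measurement of the bracket's end. The detector missed it in the last picture, so contact with the pin rests on the force, the stalled motion and the picture.

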